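# Put the dish carousel in gear and bring the seeded dish under the lens

### The job

The germination-dish carousel is out of gear: stand the jar that is in the way of its crank upright on the table well clear of the crank's circle, turn the raised pinion by its crank until its teeth face the gaps in the carousel's rim, and press it fully down into mesh. Then crank until the dish with seeds is centred under the magnifier, and let go. Move the carousel only through its gears, never touch it or the dishes, keep the dishes in their places and the jar on its foot, and leave the other small things where they lie.

Things in the scene. Friction and masses are not known exactly. Their poses are not given: they have to be found in the camera images.
- stand: Fixed grey stand, base plate 375 x 110 x 18 mm. Origin: on the table under the small pinion's vertical axis (end nearest the robot). x runs along the plate from there over the carousel's centre (x = 146.3 mm), the lens (206.3) and the lens column (300); z up. The round black-rimmed lens, 100 mm across, hangs level 132 to 146 mm above the table; its column and arm beyond it reach 152 mm.
- carousel: White toothed turntable, 243 mm across its 30 teeth (12 degrees apart), 14 mm thick, top face 40 mm above the table. Turns with 0.05 N m friction. Origin on its axis, 26 mm above the table; z up. Its x axis runs through the middle of a tooth and, as found, within 1.2 degrees along the stand's x. Not to be touched.
- stations (a point): Centre of the carousel's top face. Three dish stations lie 60 mm from it, at 60, 180 (empty) and 300 degrees from the carousel's x axis, each between three steel pins 5 mm thick and 8 mm high, with 1.5 mm play for the dish.
- quill (a joint): Slide carrying the pinion and crank (m): 0 = raised, out of gear, as found; 0.016 = fully down, in gear, gear faces about level. Pressed down by its cap; stays where it is left (friction, no spring; 3 to 5 N pushes it down). With tooth on tooth it stops after about 3 mm.
- press_cap (a point): Middle of the top of the steel cap, 22 mm across, on the pinion's axis: push straight down here. 99 mm above the table when raised, 83 mm when home. The cap does not turn with the crank.
- crank (a joint): Turn of pinion and crank (rad), counter-clockwise from above, no stops, friction 0.03 N m. At 0, and every 0.7854 from it, a pinion gap faces the carousel's centre. The teeth mesh when 8 x crank + 30 x (carousel's yaw relative to the stand) is a multiple of 2 pi, within 0.06 rad of crank. As found it is 0.12 to 0.39 rad out. In gear, 1 rad of crank turns the carousel 0.267 rad the other way.
- pinion (a point): Middle of the pinion's underside: steel gear under the crank, 8 teeth (45 degrees apart), 74 mm across the tips, 12 mm thick. This point is 43 mm above the table when raised, 27 mm when home. Its teeth overlap the carousel's rim by 12 mm as seen from above.
- handle_top (a point): Middle of the top of the black crank handle: upright round grip 18 mm thick, 39 mm tall, spinning freely, 60 mm from the pinion's axis; top 126.5 mm above the table when raised, 110.5 mm when home. At crank = 0 it lies 157.5 degrees counter-clockwise from the stand's x. The 15 mm wide arm under it (top 40 mm below the handle's) sweeps a 71 mm radius and, when home, passes 5 mm above the dishes.
- crank_axis (a point): Point on the table under the axis of pinion and crank (the stand's origin).
- lens_axis (a point): Point under the middle of the lens, at the height of the carousel's top face (40 mm): the seeded dish's centre belongs here.
- dish_seeded: Clear round dish with seeds in it, 90 mm across, 15 mm high, loose in a carousel station 60 degrees to one side of the lens (left or right). Origin: centre of its underside.
- dish_empty: The same clear dish without seeds, in the station 60 degrees to the other side. Origin: centre of its underside.
- jar_near: Screw-top sample jar with a white lid, 60 mm across, 78 mm high, 0.08 to 0.16 kg, standing left or right of the pinion, about 94 mm from its axis, where the crank's handle would strike it. Origin: centre of its underside; z up. Clear means its axis is more than 105 mm from the crank's axis.
- brass_weight: Brass balance weight with a knob, 27 mm across, 30 mm high, standing on the other side of the pinion, about 94 mm from its axis, low enough for the crank to pass over. Origin: centre of its underside. Leave.
- beaker: Open white plastic beaker, 65 mm across, 78 mm high, standing about 200 mm to one side (left or right) of the pinion. Origin: centre of its underside. Leave.
- seed_packet: Filled brown paper seed packet, 115 x 63 x 24 mm, x along its length, lying about 200 mm to the other side of the pinion. Origin: centre of its underside. Leave.
- scoop: Cast metal scoop, 162 mm long, 54 mm high, on the table to the left. Origin: centre of its underside. Leave. Behind it the fixed seed counter, 142 mm high, fills x over 0.56 m, y over 0.21 m (robot base frame).

How it is judged:
On the way, in this order (a step that is already met when the one before it is completed fails the run):
1. the pinion is fully down in mesh with the carousel (value of joint quill above 0.0145 m), for 0.2 s.
2. with the pinion in mesh, the seeded dish is centred under the lens (value of joint quill above 0.0145 m and horizontal distance between dish_seeded and lens_axis below 0.008 m), for 0.2 s.
At the end, for the whole second after the job is handed in: The pinion is down within 1.5 mm of home; the seeded dish is within 8 mm of the lens axis and at rest; both dishes lie flat in their stations; the jar stands upright and still on the table, its axis over 105 mm from the crank's axis (all of step 2 and z of each of dish_seeded, dish_empty in the frame of carousel below 0.017 m and angle between each of dish_seeded, dish_empty's own z axis and vertical below 0.05 rad and linear speed of each of dish_seeded, jar_near below 0.02 m/s and horizontal distance between jar_near and crank_axis above 0.105 m and angle between jar_near's own z axis and vertical below 0.1 rad and height (world z) of jar_near between -0.006 and 0.006 m); the robot touches nothing.
It fails at once if the robot touches the carousel (contact force between any of the fingers, the arm and carousel above 1 N).
It fails at once if the robot touches a dish (contact force between any of the fingers, the arm and dish_seeded above 1 N or contact force between any of the fingers, the arm and dish_empty above 1 N).
It fails at once if a dish leaves its station on the carousel (z of any of dish_seeded, dish_empty in the frame of carousel above 0.024 m).
It fails at once if the jar is tipped by more than about 35 degrees (angle between jar_near's own z axis and vertical above 0.6 rad).
It fails at once if a bystander (weight, beaker, packet or scoop) is moved by more than 25 mm (distance of any of brass_weight, beaker, seed_packet, scoop from where it was at the start of the episode above 0.025 m).
It also fails if it takes over 64 s, if anything falls off the work surface, if the arm or the gripper's body presses on something with over 40 N, if the wrist force passes 120 N, or if a joint passes its speed limit or range.

### The arm

A 6-joint arm with a two-finger parallel gripper is mounted at the origin on a cart in front of the work surface, level with it; the furniture and walls round the work are solid. World frame = base frame: x ahead of the robot, y to its left, z up, the work surface at z = 0. Lengths are in m, angles in rad, forces in N, time in s.
With the tool pointing down it reaches from about 0.375 to 0.9 m from the base axis. Payload 3.1 kg.
Tool frame: the origin (TCP) lies midway between the tips of the shut fingers; the grasp point (between the pads) lies 19 mm behind it; x points along the fingers, z is the direction in which the jaws open and shut, and the axes are right-handed (so a half turn about x gives the same grasp; the last joint's range is limited). The gripper opens to 85 mm and grips with 20 to 120 N. Pads are 22 mm wide; open, the fingers measure 114 mm over their backs; the gripper's body (76 mm by 85 mm) begins 54 mm behind the grasp point. The pads swing forward as they close: fully open they stand 13 mm farther back than shut.
Start: joints at [0.995, 0.527, 1.433, -0, 1.181, -0.178], TCP at [0.242, 0.576, 0.231] pointing down, gripper open.
Joint ranges: [-3.08, 3.08], [-0.75, 2.2], [0.22, 2.44], [-1.43, 4.57], [0, 2.65], [-2.85, 2.85]. Speed limits (rad/s): [2.79, 2.79, 3.14, 3.14, 3.14, 3.14].

### API

Orientations are given as a unit quaternion [x, y, z, w].
In Python, from station import status, snapshot, camera_params, ticket gives the robot as it stands.
- The arm moves only by the tool arm_command, never from a script. Its argument "series" is a list that holds one entry, the list of rows, each a list of 4 numbers: the shift along the tool's x, y, z in mm, then the turn about the tool's x in rad. A call has 1 to 10 rows; each row shifts and turns the commanded pose from where the row before left it, along the tool's axes as they then stand; what a row does not reach is not made up. A row lasts 1/10 s, in which the tool goes at most 50 mm and 8.59 degrees, less where a joint would pass 70% of its speed; a pose out of reach is approached as far as the arm can. A call is refused whole if a number of a shift passes 50 or a number of a turn 0.15, either way. A call with a gripper value outside its range is refused whole. "jaw" is the opening in per cent of the stroke, from 0 (shut) to 100 (fully open), set as the call begins (left out, the last holds). The fingers move at their own pace and stop on an object; "force" is the grip in N (left out, the last holds). Time passes only in rows, so rows that do not move let the fingers close. It gives the time, the measured TCP pose, the force and the opening at its end, in the units of the state.
- status.sense(): the state, without advancing time (a new reading comes with each control period).
- snapshot(name): name is "side" or "top" or "wrist"; returns the picture (480x640x3 uint8, red, green, blue); there is no depth.
- camera_params(name): a dict with "fovy" (degrees; the focal length in pixels is half the picture's height over the tangent of half this angle, whatever the lens; pixels are square), "cx", "cy" (the principal point, pixels), "extrinsics" (4x4, takes a point from camera to world coordinates); the wrist camera has in their place "mount" (4x4, takes a point from camera to tool coordinates, whose origin is the TCP and whose axes are the tool frame's). Camera axes: x right, y down, z forward; pixel columns grow to the right and rows downward; lengths in m; the calibration is good to about 2 mm. A picture is of the moment at which its call begins: read the wrist's pose just before it. camera_params takes no time and is no camera call.
- ticket.sign_off(): hands the job in, once; it reports no verdict.
The state is a dict: "t": time; "q": joint angles; "qd": joint speeds; "tau": joint torques, N m; "tcp_pos": TCP position; "tool_rot": TCP orientation; "force": force on the tool from outside, world axes, zero at the start; "ft_torque": the same for the moment, N m; "finger_gap": opening from 0.0 (shut) to 1.0 (fully open).
Only numpy, scipy, OpenCV 4.12 (cv2) and the standard library are available. Lean on these libraries where they do the work, as an engineer would, in place of code of your own. Each camera call takes 0.05 s, during which the arm holds its last target. There are 200 camera calls.

## Working session

There is one attempt and no reset: what is moved stays moved. The work goes in short steps, Python scripts to look and compute and a tool call to move; the robot and the scene stay as the last step left them, time stands still between calls to the robot, and variables do not carry over. Pictures are saved under pics/ and viewed, about 8 in all and at most 12, crops included, and the job is handed in when it is done.

Besides the shell and the picture viewer there is one more tool, called after ">>>" as name(argument=value, ...) on one line, values as JSON. arm_command: Moves the arm, as the interface text tells. Its arguments: {"type":"object","properties":{"series":{"type":"array"},"jaw":{"type":"number"},"force":{"type":"number"}},"required":["series"]}

```bash
ls; mkdir -p pics; python3 - <<'E'
from station import status,snapshot,camera_params
import cv2,json,numpy as np
np.set_printoptions(precision=4,suppress=True)
s=status.sense();print(s)
for n in("top","side","wrist"):
    p=camera_params(n);print(n,p)
    cv2.imwrite(f"pics/{n}0.png",cv2.cvtColor(snapshot(n),cv2.COLOR_RGB2BGR))
E
```

```text
pics
{'t': 0.0, 'q': array([ 0.9945,  0.5285,  1.4339,  0.    ,  1.1814, -0.1785]), 'qd': array([-0.0013, -0.0008,  0.0021, -0.002 ,  0.0004, -0.0004]), 'tau': array([ -0.0012, -44.2346, -17.8024,  -0.0003,   0.0083,  -0.    ]), 'tcp_pos': array([0.2417, 0.5756, 0.2303]), 'tool_rot': array([-0.3917,  0.5896,  0.3911,  0.5882]), 'force': array([-0.4142,  0.1772, -0.6742]), 'ft_torque': array([0.0363, 0.0042, 0.0045]), 'finger_gap': 1.0040104289340648}
top {'fovy': 47.59493632898176, 'cx': 315.2622144529496, 'cy': 239.35329345930148, 'extrinsics': array([[-0.0047, -0.9773,  0.2117,  0.2668],
       [-1.    ,  0.0048,  0.0002,  0.0477],
       [-0.0012, -0.2117, -0.9773,  1.4717],
       [ 0.    ,  0.    ,  0.    ,  1.    ]])}
side {'fovy': 49.07368460270599, 'cx': 319.4823794844772, 'cy': 236.2582925216635, 'extrinsics': array([[-0.8125, -0.5112,  0.2801,  0.2265],
       [-0.5829,  0.7103, -0.3946,  0.4809],
       [ 0.0028, -0.4839, -0.8751,  1.1133],
       [ 0.    ,  0.    ,  0.    ,  1.    ]])}
wrist {'fovy': 59.45802348021016, 'cx': 315.64327825451295, 'cy': 237.24592954363382, 'mount': array([[-0.    , -0.2642,  0.9645, -0.1436],
       [-0.    , -0.9645, -0.2642,  0.0678],
       [ 1.    , -0.0001,  0.    , -0.0004],
       [ 0.    ,  0.    ,  0.    ,  1.    ]])}
```

View pics/top0.png

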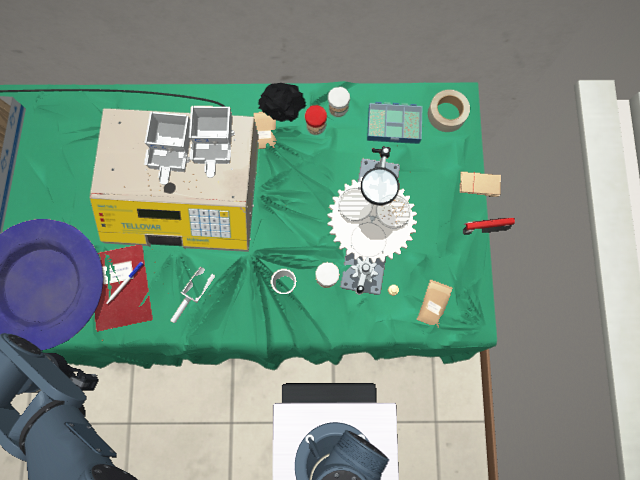

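View pics/side0.png

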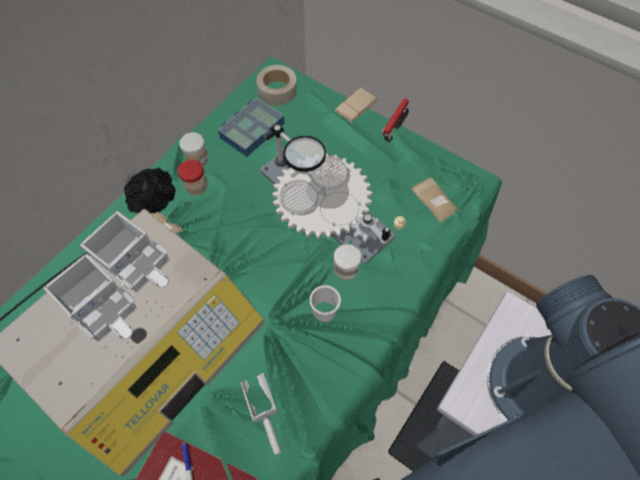

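```bash
cat > h.py <<'E'
import numpy as np,cv2
from scipy.spatial.transform import Rotation as R
from station import status,snapshot,camera_params
np.set_printoptions(precision=4,suppress=True)
def tool():
    s=status.sense();T=np.eye(4);T[:3,:3]=R.from_quat(s['tool_rot']).as_matrix();T[:3,3]=s['tcp_pos'];return T
def cam(n,T=None):
    p=camera_params(n);E=p['extrinsics'] if n!='wrist' else T@p['mount']
    return p,240/np.tan(np.radians(p['fovy']/2)),E
def cast(n,uv,z,T=None):
    p,f,E=cam(n,T);uv=np.atleast_2d(uv).astype(float)
    d=np.c_[(uv[:,0]-p['cx'])/f,(uv[:,1]-p['cy'])/f,np.ones(len(uv))]@E[:3,:3].T
    o=E[:3,3];return o+d*((z-o[2])/d[:,2])[:,None]
def proj(n,X,T=None):
    p,f,E=cam(n,T);c=(np.atleast_2d(X)-E[:3,3])@E[:3,:3]
    return c[:,:2]/c[:,2:]*f+[p['cx'],p['cy']]
def shot(n,f):
    T=tool();im=cv2.cvtColor(snapshot(n),cv2.COLOR_RGB2BGR);cv2.imwrite(f'pics/{f}.png',im)
    np.save(f'pics/{f}.npy',T);return im,T
E
python3 - <<'E'
from h import *
print('top: jar lid',cast('top',[327,273.],.078),'press cap',cast('top',[366,270.],.099),'handle',cast('top',[360,289.],.1265),'lens',cast('top',[380,186.],.146),'weight',cast('top',[394,290.],.03),'beaker',cast('top',[284,281],.078))
t=cv2.imread('pics/top0.png')[140:320,260:460];s=cv2.imread('pics/side0.png')[120:300,260:440]
print(tool())
a=cv2.resize(t,(400*2,720),interpolation=3)[:600]
cv2.imwrite('pics/c0.png',cv2.resize(t,None,fx=3.3,fy=3.3,interpolation=2))
E
```

```text
top: jar lid [[0.4795 0.018  0.078 ]] press cap [[ 0.4835 -0.081   0.099 ]] handle [[ 0.4317 -0.0624  0.1265]] lens [[ 0.6921 -0.1175  0.146 ]] weight [[ 0.4404 -0.1606  0.03  ]] beaker [[0.4592 0.129  0.078 ]]
[[-0.0009 -0.9219  0.3874  0.2418]
 [-0.0014  0.3874  0.9219  0.5757]
 [-1.      0.0003 -0.0016  0.2306]
 [ 0.      0.      0.      1.    ]]
```

View pics/c0.png

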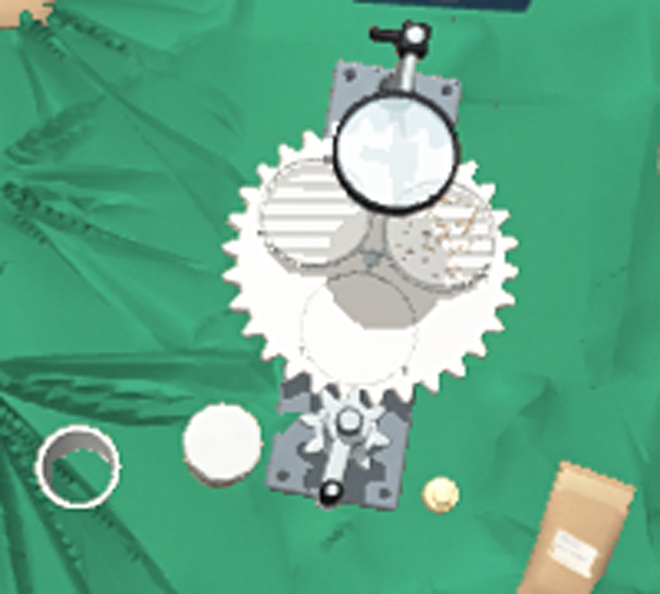

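>>> arm_command(series=[[[-9, -34, -28, 0], [-9, -34, -28, 0], [-9, -34, -28, 0], [-9, -34, -28, 0], [-9, -34, -28, 0], [-9, -34, -28, 0], [-9, -34, -28, 0], [-9, -34, -28, 0], [-9, -34, -28, 0], [-9, -34, -28, 0]]])

```text
t: 1.15
tcp_pos: [0.4474, 0.1846, 0.3216]
tool_rot: [-0.391, 0.589, 0.391, 0.589]
force: [0.7, -0.3, 0.4]
finger_gap: 1.002
```

>>> arm_command(series=[[[-9, -34, -28, 0], [-9, -34, -28, 0], [-9, -34, -28, 0], [-9, -34, -28, 0], [-9, -34, -28, 0], [0, 0, 0, 0.15], [0, 0, 0, 0.15], [0, 0, 0, 0.15], [0, 0, 0, 0.15], [0, 0, 0, 0.15]]])

```text
t: 2.15
tcp_pos: [0.5492, -0.0087, 0.3659]
tool_rot: [-0.146, 0.692, 0.146, 0.691]
force: [0.8, -0.3, -0.5]
finger_gap: 1.001
```

>>> arm_command(series=[[[0, 0, 0, 0.15], [0, 0, 0, 0.15], [0, 0, 0, 0.12], [0, 0, 0, 0], [0, 0, 0, 0], [0, 0, 0, 0]]])

```text
t: 2.75
tcp_pos: [0.5495, -0.0085, 0.3662]
tool_rot: [-0.002, 0.707, 0.002, 0.707]
force: [-1.2, 0.4, -0.2]
finger_gap: 0.999
```

```bash
python3 - <<'E'
from h import *
im,T=shot('wrist','w1');print(T,status.sense()['q'],status.sense()['t'])
E
```

```text
[[-0.0003 -0.0048  1.      0.5495]
 [ 0.0001  1.      0.0048 -0.0085]
 [-1.      0.0001 -0.0003  0.3662]
 [ 0.      0.      0.      1.    ]] [-0.219   0.2923  1.4366  0.      1.4129 -0.2233] 2.8
```

View pics/w1.png

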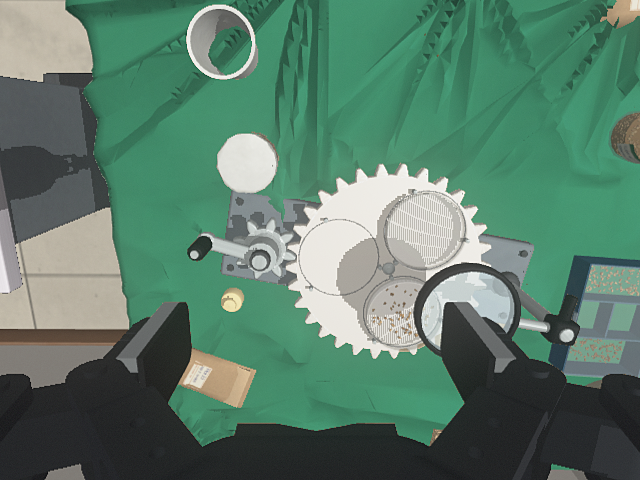

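```bash
cat > meas.py <<'E'
from h import *
import sys
from scipy.optimize import least_squares
def blob(n,im,uv,z,r,T,good):
    """centroid of mask region around uv"""
    m=good(im.astype(int)).astype(np.uint8);k=np.zeros_like(m);cv2.circle(k,tuple(map(int,uv)),r,1,-1)
    l,L,st,c=cv2.connectedComponentsWithStats(m*k);i=1+np.argmax(st[1:,4]);return c[i],st[i],cast(n,c[i],z,T)[0]
def carousel(n,im,T,c0,capxy,z=.040,R0=.1215,amin=-180):
    # rectified patch on plane z, 0.5mm/px, centred c0
    N=600;g=np.linspace(-.15,.15,N);X,Y=np.meshgrid(g+c0[0],g+c0[1])
    uv=proj(n,np.c_[X.ravel(),Y.ravel(),np.full(X.size,z)],T).astype(np.float32).reshape(N,N,2)
    rec=cv2.remap(im,uv[...,0],uv[...,1],1);return rec
E
python3 - <<'E'
from meas import *
im=cv2.imread('pics/w1.png');T=np.load('pics/w1.npy')
white=lambda a:(a.min(2)>200)
lid=blob('wrist',im,(247,163),.078,40,T,white);print('jar',lid)
C=cast('wrist',[388,269],.040,T)[0];print('hub rough',C)
rec=carousel('wrist',im,T,C[:2],None)
cv2.imwrite('pics/rec.png',rec)
for nm,uv,z,ax in(('cap',(260,261),.099,0),('handle',(194,254),.1265,0),('lens',(467,309),.146,0),('weight',(232,299),.03,0),('beaker',(221,42),.078,0)):print(nm,cast('wrist',uv,z,T)[0])
z=np.hstack([cv2.resize(im[205:285,175:305],None,fx=4,fy=4,interpolation=2)[:320,:], ])
cv2.imwrite('pics/c1.png',z)
E
```

```text
jar (array([246.4258, 162.7546]), array([ 218,  134,   58,   58, 2649], dtype=int32), array([0.4777, 0.0181, 0.078 ]))
hub rough [ 0.6342 -0.109   0.04  ]
cap [ 0.4913 -0.0799  0.099 ]
handle [ 0.4322 -0.0639  0.1265]
lens [ 0.6912 -0.1107  0.146 ]
weight [ 0.4456 -0.1527  0.03  ]
beaker [0.4581 0.1309 0.078 ]
```

View pics/c1.png

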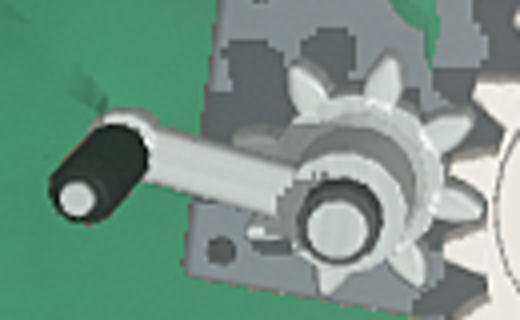

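View pics/rec.png

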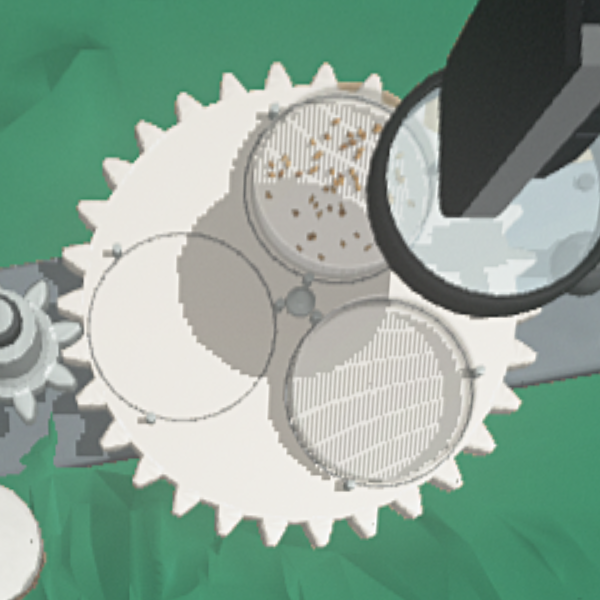

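```bash
cat >> meas.py <<'E'
def fitcar(n,im,T,C,skip,z=.040,thr=205):
    for it in range(4):
        rec=carousel(n,im,T,C,None,z)
        th=np.radians(np.arange(-180,180,.25));r=np.arange(95,128,.25)/1000
        px=(300-.5+np.outer(np.cos(th),r)*599/.3).astype(np.float32);py=(300-.5+np.outer(np.sin(th),r)*599/.3).astype(np.float32)
        P=cv2.remap(rec,px,py,1).astype(int);w=(P.min(2)>thr)
        ok=np.ones(len(th),bool)
        for a,b in skip: ok&=~((np.degrees(th)>a)&(np.degrees(th)<b))
        rr=.095+w.sum(1)*.00025
        A=np.c_[np.ones_like(th),np.cos(th),np.sin(th),np.cos(30*th),np.sin(30*th)]
        for k in range(3):
            x=np.linalg.lstsq(A[ok],rr[ok],rcond=None)[0];res=rr-A@x
        C=C+x[1:3]
    return C,np.degrees(np.arctan2(x[4],x[3]))/30,x,res[ok].std()
E
python3 - <<'E'
from meas import *
im=cv2.imread('pics/w1.png');T=np.load('pics/w1.npy')
cap=cast('wrist',[260,260.7],.099,T)[0];h=cast('wrist',[194.4,254.3],.1265,T)[0];lens=cast('wrist',[467,309],.146,T)[0]
ang=lambda v:np.degrees(np.arctan2(v[1],v[0]))
for thr in(190,205,220):
    C,ph,x,s=fitcar('wrist',im,T,np.array([.6342,-.109]),[(-75,15),(-180,-165),(165,180)],thr=thr)
    v=C-cap[:2];sy=ang(v)
    print(thr,C,ph,x,s,'cap-C',np.hypot(*v),sy,'yaw rel',(ph-sy+6)%12-6)
print('cap',cap,'h',h,'lens',lens,'lens yaw',ang(lens-cap),np.hypot(*(lens-cap)[:2]),'handle ang',ang(h-cap),'handle r',np.hypot(*(h-cap)[:2]))
# plate long edges
jar=[.4777,.0181]
print('jar d',np.hypot(*(jar-cap[:2])))
E
```

```text
190 [ 0.6297 -0.1054] -0.05346768358369373 [ 0.1104 -0.0001  0.      0.0038 -0.0001] 0.004583789466398944 cap-C 0.14084065510275384 -10.571922223983613 yaw rel -1.4815454596000812
205 [ 0.6283 -0.1051] -0.6172411596868431 [ 0.1087 -0.0001  0.      0.0022 -0.0007] 0.005250738119840376 cap-C 0.13936306127178955 -10.56703197878592 yaw rel -2.0502091809009233
220 [ 0.6264 -0.1042] -2.932178991935673 [ 0.1064 -0.0003  0.0001  0.0001 -0.0018] 0.005546458497401406 cap-C 0.13738424501118704 -10.334461922251192 yaw rel -4.597717069684482
cap [ 0.4913 -0.0796  0.099 ] h [ 0.4325 -0.0642  0.1265] lens [ 0.6912 -0.1107  0.146 ] lens yaw -8.840667502819473 0.20234699144186677 handle ang 165.33928140617175 handle r 0.06072271342022309
jar d 0.09860744208341428
```

```bash
sed -i "s/w=(P.min(2)>thr)/w=(P.min(2)>thr)\&((P.max(2)-P.min(2))<40)/; s/rr=.095+w.sum(1)\*.00025/rr=.095+(w.shape[1]-np.argmax(w[:,::-1],1))*.00025/" meas.py
cat > run1.py <<'E'
from meas import *
im=cv2.imread('pics/w1.png');T=np.load('pics/w1.npy')
cap=cast('wrist',[260,260.7],.099,T)[0]
ang=lambda v:np.degrees(np.arctan2(v[1],v[0]))
for thr in(140,160,175,190,205,215):
  for sk in ([(-80,25),(-180,-160),(160,180)],[(-80,25),(-180,-145),(145,180)]):
    C,ph,x,s=fitcar('wrist',im,T,np.array([.6342,-.109]),sk,thr=thr)
    v=C-cap[:2];sy=ang(v)
    print(thr,C,ph,x,s,'cap-C',np.hypot(*v),sy)
E
python3 run1.py
```

```text
140 [ 0.6336 -0.1064] 0.4979036085605267 [ 0.1149  0.     -0.      0.0063  0.0017] 0.002085040489437419 cap-C 0.1448067375188907 -10.66012593433398
140 [ 0.6341 -0.1065] 0.5724222796858911 [ 0.1148 -0.      0.      0.0065  0.002 ] 0.0011415876724376367 cap-C 0.14531643619233453 -10.695053999437844
160 [ 0.6341 -0.1067] 0.5265201159923815 [ 0.1143  0.     -0.      0.0065  0.0018] 0.001266103620006683 cap-C 0.1454309590930441 -10.734542229149891
160 [ 0.6341 -0.1067] 0.5327528820672456 [0.1143 0.     0.     0.0065 0.0019] 0.001285221287297659 cap-C 0.1453695287007097 -10.736913017237681
175 [ 0.6342 -0.1067] 0.511893273012621 [ 0.1139 -0.     -0.      0.0064  0.0018] 0.0013802634136816055 cap-C 0.14547008893304603 -10.745645706498758
175 [ 0.6341 -0.1067] 0.51816421078099 [ 0.1139  0.     -0.      0.0064  0.0018] 0.0014039368476872467 cap-C 0.14540287663718443 -10.748164298554697
190 [ 0.6342 -0.1067] 0.5010662608342095 [ 0.1135 -0.      0.      0.0064  0.0017] 0.0015400146984803364 cap-C 0.14547186419466637 -10.738108037843014
190 [ 0.6341 -0.1067] 0.48983488282640425 [ 0.1135  0.     -0.      0.0063  0.0017] 0.0015729735922352368 cap-C 0.14540440495579385 -10.738923699804447
205 [ 0.6342 -0.1066] 0.48275276758595237 [ 0.113   0.     -0.      0.0062  0.0016] 0.001788319042918618 cap-C 0.14544576397206158 -10.700725052916395
205 [ 0.6341 -0.1066] 0.4610426641773602 [ 0.113  -0.     -0.      0.0062  0.0015] 0.0018291626924219488 cap-C 0.14536576526899614 -10.708652790465763
215 [ 0.6343 -0.1065] 0.5001854169478969 [ 0.1126  0.     -0.      0.006   0.0016] 0.0019493521143197335 cap-C 0.14552526163970497 -10.680618794774254
215 [ 0.6342 -0.1065] 0.4689909490224632 [ 0.1126  0.     -0.      0.0061  0.0015] 0.002003430560094169 cap-C 0.14543276657159893 -10.68793709213191
```

>>> arm_command(series=[[[40, 9, -24, 0], [40, 9, -24, 0], [40, 8.5, -23.5, 0], [42, 0, 0, 0], [42, 0, 0, 0], [42, 0, 0, 0], [42, 0, 0, 0], [37, 0, 0, 0], [0, 0, 0, 0]]])

```text
t: 3.7
tcp_pos: [0.4749, 0.0182, 0.0372]
tool_rot: [-0.001, 0.711, 0.002, 0.704]
force: [-0.6, 0.8, 0.4]
finger_gap: 0.999
```

>>> arm_command(series=[[[0, 0, 0, 0], [0, 0, 0, 0], [0, 0, 0, 0], [0, 0, 0, 0], [0, 0, 0, 0], [0, 0, 0, 0]]], jaw=0, force=40)

```text
t: 4.3
tcp_pos: [0.4795, 0.0174, 0.0434]
tool_rot: [-0.001, 0.706, 0.001, 0.709]
force: [0.1, 0.4, 8.7]
finger_gap: 0.679
```

>>> arm_command(series=[[[0, 0, 0, 0], [0, 0, 0, 0], [-10, 0, 0, 0], [-15, 0, 0, 0], [0, 0, 0, 0]]])

```text
t: 4.8
tcp_pos: [0.4792, 0.0175, 0.0684]
tool_rot: [-0.001, 0.706, 0.001, 0.709]
force: [0.4, -0.3, -1.3]
finger_gap: 0.68
```

>>> arm_command(series=[[[0, 7, 11, 0], [0, 9, 14, 0], [0, 9, 14, 0], [0, 9, 14, 0], [0, 7, 10, 0], [0, 4, 7, 0], [0, 0, 0, 0], [10, 0, 0, 0], [10, 0, 0, 0], [4, 0, 0, 0]]])

```text
t: 5.8
tcp_pos: [0.5462, 0.0627, 0.043]
tool_rot: [-0.001, 0.708, 0.001, 0.706]
force: [-9.2, 0.7, 45.0]
finger_gap: 0.678
```

>>> arm_command(series=[[[1, 0, 0, 0], [0, 0, 0, 0], [0, 0, 0, 0]]])

```text
t: 6.1
tcp_pos: [0.5462, 0.0627, 0.0431]
tool_rot: [-0.001, 0.708, 0.001, 0.706]
force: [-4.5, -0.5, 20.1]
finger_gap: 0.68
```

>>> arm_command(series=[[[0, 0, 0, 0], [0, 0, 0, 0], [0, 0, 0, 0], [0, 0, 0, 0], [-15, 0, 0, 0], [-40, 0, 0, 0], [-45, 0, 0, 0]]], jaw=100)

```text
t: 6.8
tcp_pos: [0.5464, 0.0629, 0.1405]
tool_rot: [-0.001, 0.709, 0.001, 0.705]
force: [0.6, -0.7, -0.2]
finger_gap: 0.997
```

>>> arm_command(series=[[[-46, 0, 2, 0], [-23, -42, 3, 0], [-23, -42, 3, 0], [-23, -42, 3, 0], [-22, -42, 3, 0], [0, -43, 0, 0], [0, 0, 0, 0], [0, 0, 0, 0], [0, 0, 0, 0]]])

```text
t: 7.7
tcp_pos: [0.5618, -0.1469, 0.2774]
tool_rot: [-0.001, 0.708, 0.002, 0.706]
force: [-0.5, -0.7, -0.6]
finger_gap: 0.997
```

```bash
python3 - <<'E'
from h import *
im,T=shot('wrist','w2');print(T,status.sense()['q'],status.sense()['t'])
E
```

```text
[[-0.002  -0.0035  1.      0.5618]
 [ 0.0015  1.      0.0035 -0.1469]
 [-1.      0.0016 -0.002   0.2774]
 [ 0.      0.      0.      1.    ]] [-0.4477  0.4181  1.4899  0.0004  1.2357 -0.4521] 7.75
```

View pics/w2.png

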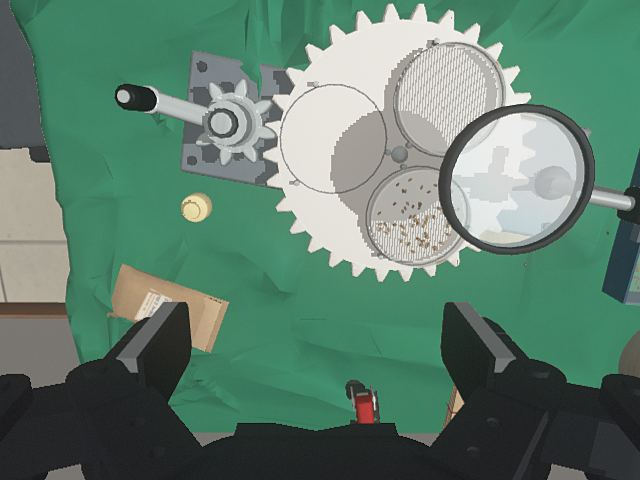

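```bash
cat > run2.py <<'E'
from meas import *
im=cv2.imread('pics/w2.png');T=np.load('pics/w2.npy')
ang=lambda v:np.degrees(np.arctan2(v[1],v[0]))
b=lambda uv,r,z,t:blob('wrist',im,uv,z,r,T,lambda a:a.min(2)>t)
for t in(150,170,190):
    for nm,uv,r,z in(('cap',(222,122),9,.099),('hand',(124,97),9,.1265)):
        try:
            c,st,X=b(uv,r,z,t);print(t,nm,c,st,X)
        except Exception as e:print(t,nm,e)
for thr in(150,170,190):
    C,ph,x,s=fitcar('wrist',im,T,np.array([.634,-.107]),[(-75,25),(-180,-145),(145,180)],thr=thr);print(C,ph,x,s)
# plate edges
hsv=cv2.cvtColor(im,cv2.COLOR_BGR2HSV);g=(hsv[...,1]>90)&(hsv[...,0]>55)&(hsv[...,0]<95)
def line(p,rel):
    X=cast('wrist',np.array(p),.018,T)[:,:2]
    vx,vy,x0,y0=cv2.fitLine(X.astype(np.float32),cv2.DIST_HUBER,0,.001,.001).ravel()
    return ang((vx,vy)),(x0,y0),np.abs((X[:,0]-x0)*vy-(X[:,1]-y0)*vx).mean()
L=[(np.argmin(g[v,150:])+150,v) for v in range(62,162)];
top=[(u,np.argmin(g[20:,u])+20) for u in range(205,250)]
bot=[(u,200-np.argmin(g[:201,u][::-1])) for u in range(190,262)]
print('short',line(L,0),L[::30]);print('top',line(top,0),top[::15]);print('bot',line(bot,0),bot[::15])
# lens ring: dark pixels
m=(im.max(2)<70).astype(np.uint8);m[:, :430]=0;m[265:]=0
cs,_=cv2.findContours(m,cv2.RETR_LIST,cv2.CHAIN_APPROX_NONE)
for c in cs:
    if len(c)>200:
        e=cv2.fitEllipse(c);print('lens',e,cast('wrist',e[0],.139,T)[0])
E
python3 run2.py
```

```text
150 cap [221.904 122.036] [213 113  18  19 250] [ 0.4908 -0.08    0.099 ]
150 hand [122.6983  95.9655] [117  90  12  13 116] [ 0.4316 -0.0634  0.1265]
170 cap [221.8876 122.0683] [213 113  18  19 249] [ 0.4908 -0.08    0.099 ]
170 hand [122.6182  96.1182] [117  91  12  12 110] [ 0.4315 -0.0635  0.1265]
190 cap [228.     120.4595] [222 113   9  16  37] [ 0.4954 -0.0788  0.099 ]
190 hand [119.5   91.25] [118  91   4   2   4] [ 0.4298 -0.0605  0.1265]
[ 0.6343 -0.1069] 0.5433710194397451 [ 0.1142 -0.      0.      0.0064  0.0019] 0.0013173338801553483
[ 0.6343 -0.1069] 0.5252412651574855 [ 0.1138  0.     -0.      0.0063  0.0018] 0.001441347828501637
[ 0.6343 -0.1067] 0.4848980611956319 [ 0.1133 -0.     -0.      0.0063  0.0016] 0.0021785467529422792
short (np.float32(82.44758), (np.float32(0.4357675), np.float32(-0.07091052)), np.float64(0.011224245758484132)) [(np.int64(190), 62), (np.int64(150), 92), (np.int64(184), 122), (np.int64(181), 152)]
top (np.float32(-12.205532), (np.float32(0.47528195), np.float32(-0.023301154)), np.float64(0.0017865485840135808)) [(205, np.int64(51)), (220, np.int64(56)), (235, np.int64(59))]
bot (np.float32(21.199244), (np.float32(0.46574262), np.float32(-0.14365265)), np.float64(0.005429965272740062)) [(190, np.int64(200)), (205, np.int64(200)), (220, np.int64(178)), (235, np.int64(181)), (250, np.int64(184))]
lens ((626.96728515625, 227.9061737060547), (22.84016227722168, 120.18212127685547), 8.244938850402832) [ 0.7753 -0.1495  0.139 ]
lens ((517.1843872070312, 179.22950744628906), (130.01255798339844, 146.47552490234375), 49.295169830322266) [ 0.6953 -0.1162  0.139 ]
lens ((516.9957885742188, 178.67828369140625), (142.31529235839844, 157.69174194335938), 50.162261962890625) [ 0.6951 -0.1159  0.139 ]
```

```bash
cat >> run2.py <<'E'
print('----')
L=[(np.argmin(g[v,165:])+165,v) for v in list(range(58,84))+list(range(112,166))]
bot=[(u,195-np.argmin(g[:196,u][::-1])) for u in range(214,262)]
top=[(u,np.argmin(g[45:,u])+45) for u in range(200,248)]
for n,p in(('short',L),('top',top),('bot',bot)):
    p=np.array(p);k=np.polyfit(p[:,0],p[:,1],1) if n!='short' else np.polyfit(p[:,1],p[:,0],1)
    a,bb=(p[:,0],p[:,1]) if n!='short' else (p[:,1],p[:,0])
    q=p[np.abs(np.polyval(k,a)-bb)<2];print(n,len(p),len(q),line(q,0))
E
python3 run2.py|sed -n '/----/,$p'
```

```text
----
short 80 66 (np.float32(79.80773), (np.float32(0.43618828), np.float32(-0.09040277)), np.float64(0.00022403716518191465))
top 48 30 (np.float32(-13.394087), (np.float32(0.47299293), np.float32(-0.022812715)), np.float64(0.0002459876211676572))
bot 48 48 (np.float32(-10.427426), (np.float32(0.48508474), np.float32(-0.13482748)), np.float64(0.00023850397105875483))
```

>>> arm_command(series=[[[0, 0, 0, -0.15], [0, 0, 0, -0.15], [0, 0, 0, -0.15], [0, 0, 0, -0.15], [0, 0, 0, -0.15], [0, 0, 0, -0.15], [0, 0, 0, -0.15], [0, 0, 0, 0]]], jaw=50)

```text
t: 8.55
tcp_pos: [0.5623, -0.1463, 0.278]
tool_rot: [-0.356, 0.611, 0.356, 0.611]
force: [1.0, 0.9, -0.9]
finger_gap: 0.5
```

>>> arm_command(series=[[[20, 38, 2.5, 0], [20, 38, 2.5, 0], [20, 38, 2.5, 0], [20, 38, 2.5, 0], [0, 0, 0, 0], [0, 0, 0, 0], [0, 0, 0, 0]]])

```text
t: 9.25
tcp_pos: [0.4374, -0.0647, 0.1991]
tool_rot: [-0.356, 0.611, 0.354, 0.612]
force: [0.9, -0.7, 1.0]
finger_gap: 0.504
```

```bash
cat > go.py <<'E'
import sys
from h import *
T=tool();d=np.array(list(map(float,sys.argv[1:4])))
print('t',status.sense()['t'],'tcp',T[:3,3],'yaw',np.degrees(np.arctan2(T[1,2],T[0,2])),'xdir',T[:3,0],'shift mm',T[:3,:3].T@(d-T[:3,3])*1000,'F',status.sense()['force'])
E
python3 go.py .4325 -.0638 .096
```

```text
t 9.25 tcp [ 0.4374 -0.0647  0.1991] yaw 60.28997723037303 xdir [ 0.0033 -0.0014 -1.    ] shift mm [103.1071   5.0888  -1.741 ] F [ 0.851  -0.7257  1.0073]
```

>>> arm_command(series=[[[25, 5, -2, 0], [40, 0, 0, 0], [25, 0, 0, 0], [13, 0, 0, 0], [0, 0, 0, 0], [0, 0, 0, 0]]])

```text
t: 9.85
tcp_pos: [0.4317, -0.0642, 0.0956]
tool_rot: [-0.356, 0.611, 0.355, 0.612]
force: [1.1, -1.4, -0.5]
finger_gap: 0.503
```

>>> arm_command(series=[[[0, 0, 0, 0], [0, 0, 0, 0], [0, 0, 0, 0], [0, 0, 0, 0], [0, 0, 0, 0]]], jaw=0, force=30)

```text
t: 10.35
tcp_pos: [0.4311, -0.0638, 0.0959]
tool_rot: [-0.356, 0.611, 0.354, 0.612]
force: [1.3, -0.7, 3.6]
finger_gap: 0.197
```

```bash
python3 go.py .4384 -.0508 .096; python3 - <<'E'
from h import *
shot('wrist','w3');shot('side','s3');shot('top','t3')
a=cv2.imread('pics/s3.png')[170:290,290:450];b=cv2.imread('pics/w3.png')
cv2.imwrite('pics/c3.png',np.hstack([cv2.resize(a,(480,360),interpolation=2),cv2.resize(b,(320,240)).repeat(1,0) if 0 else cv2.copyMakeBorder(cv2.resize(b,(320,240)),0,120,0,0,0)]))
E
```

```text
t 10.35 tcp [ 0.4311 -0.0638  0.0959] yaw 60.331709504259415 xdir [ 0.0028 -0.0012 -1.    ] shift mm [-0.0872  0.1446 14.9325] F [ 1.2513 -0.6618  3.6339]
```

View pics/c3.png

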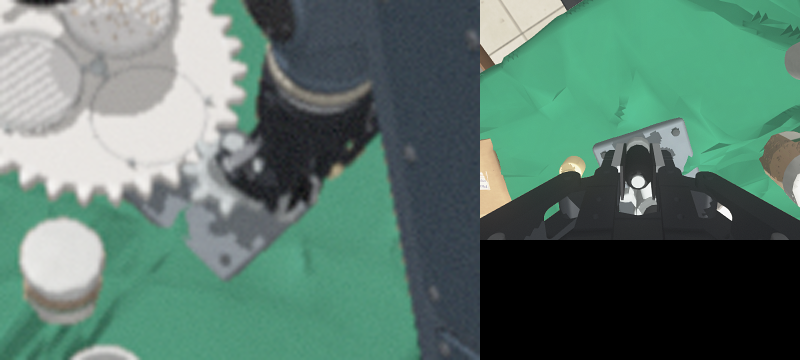

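>>> arm_command(series=[[[0, 1, 4, 0], [0, 0.5, 4, 0], [0, 0.4, 4, 0], [0, 0, 2.4, 0], [0, 0, 0, 0], [0, 0, 0, 0], [0, 0, 0, 0]]])

```text
t: 11.2
tcp_pos: [0.4364, -0.0503, 0.0955]
tool_rot: [-0.356, 0.611, 0.355, 0.612]
force: [5.2, -2.1, 2.5]
finger_gap: 0.201
```

```bash
python3 go.py .4384 -.0508 .096; python3 - <<'E'
from h import *
v=tool()[:2,3]-[.4908,-.08];print(np.degrees(np.arctan2(v[1],v[0])),np.hypot(*v))
E
```

```text
t 11.2 tcp [ 0.4364 -0.0503  0.0955] yaw 60.33072678460434 xdir [ 0.002  -0.0007 -1.    ] shift mm [-0.5399 -1.978   0.5157] F [ 5.2407 -2.1009  2.5031]
151.33050692274753 0.061970308747237454
```

>>> arm_command(series=[[[0, 0, 0.6, 0], [0, 0, 0, 0], [0, 0, 0, 0]]])

```text
t: 11.5
tcp_pos: [0.4366, -0.0499, 0.0955]
tool_rot: [-0.356, 0.611, 0.355, 0.612]
force: [5.0, -2.3, 1.8]
finger_gap: 0.196
```

>>> arm_command(series=[[[0, 0, 0, 0], [0, 0, 0, 0], [0, 0, 0, 0], [-15, 0, 0, 0], [-30, 0, 0, 0], [-15, 0, 0, 0]]], jaw=50)

```text
t: 12.1
tcp_pos: [0.4349, -0.049, 0.1562]
tool_rot: [-0.355, 0.612, 0.356, 0.611]
force: [0.4, -0.1, -0.6]
finger_gap: 0.498
```

>>> arm_command(series=[[[0, -31, 0, 0], [0, -31, 0, 0], [0, 0, 0, 0], [0, 0, 0, 0], [0, 0, 0, 0]]], jaw=0)

```text
t: 12.6
tcp_pos: [0.4875, -0.0791, 0.1546]
tool_rot: [-0.354, 0.612, 0.357, 0.61]
force: [-1.3, -0.0, -0.6]
finger_gap: 0.002
```

```bash
python3 go.py .4908 -.08 .103;  python3 - <<'E'
from h import *
shot('wrist','w4')
E
```

```text
t 12.6 tcp [ 0.4875 -0.0791  0.1546] yaw 60.340916264107825 xdir [-0.0039  0.0017 -1.    ] shift mm [51.5766 -3.5801  0.853 ] F [-1.3224 -0.0001 -0.6444]
```

>>> arm_command(series=[[[22, -3.6, 0.8, 0], [20, 0, 0, 0], [8, 0, 0, 0], [0, 0, 0, 0], [0, 0, 0, 0]]])

```text
t: 13.15
tcp_pos: [0.493, -0.081, 0.1056]
tool_rot: [-0.355, 0.611, 0.355, 0.611]
force: [-0.6, 0.4, 0.2]
finger_gap: 0.005
```

>>> arm_command(series=[[[3, 0, 0, 0], [3, 0, 0, 0], [3, 0, 0, 0], [2, 0, 0, 0], [0, 0, 0, 0]]])

```text
t: 13.65
tcp_pos: [0.4933, -0.0812, 0.0942]
tool_rot: [-0.355, 0.611, 0.355, 0.611]
force: [-0.1, -0.3, -0.2]
finger_gap: -0.001
```

>>> arm_command(series=[[[3, 0, 0, 0], [3, 0, 0, 0], [0, 0, 0, 0]]])

```text
t: 13.95
tcp_pos: [0.4931, -0.0812, 0.0879]
tool_rot: [-0.355, 0.611, 0.355, 0.611]
force: [0.1, 0.2, 0.5]
finger_gap: -0.0
```

>>> arm_command(series=[[[2, 0, 0, 0], [2, 0, 0, 0], [0, 0, 0, 0]]])

```text
t: 14.25
tcp_pos: [0.493, -0.0811, 0.084]
tool_rot: [-0.355, 0.611, 0.355, 0.611]
force: [-0.3, -0.4, -0.2]
finger_gap: -0.005
```

>>> arm_command(series=[[[1.5, 0, 0, 0]]])

```text
t: 14.35
tcp_pos: [0.493, -0.0811, 0.0828]
tool_rot: [-0.355, 0.611, 0.355, 0.611]
force: [0.8, 0.5, 2.5]
finger_gap: 0.001
```

>>> arm_command(series=[[[1.5, 0, 0, 0], [0, 0, 0, 0]]])

```text
t: 14.55
tcp_pos: [0.4931, -0.0811, 0.082]
tool_rot: [-0.355, 0.611, 0.355, 0.611]
force: [-2.1, 0.2, 9.1]
finger_gap: -0.001
```

```bash
python3 - <<'E'
from h import *
im,_=shot('wrist','w5');s,_=shot('side','s5')
w4=cv2.imread('pics/w4.png')
f=lambda a:cv2.resize(a,(400,300))
cv2.imwrite('pics/c5.png',np.vstack([np.hstack([f(w4),f(im)]),np.hstack([f(s[180:270,320:440]),f(cv2.imread('pics/side0.png')[180:270,320:440])])]))
print(status.sense()['force'])
E
```

```text
[-1.6726 -0.3234  8.0251]
```

View pics/c5.png

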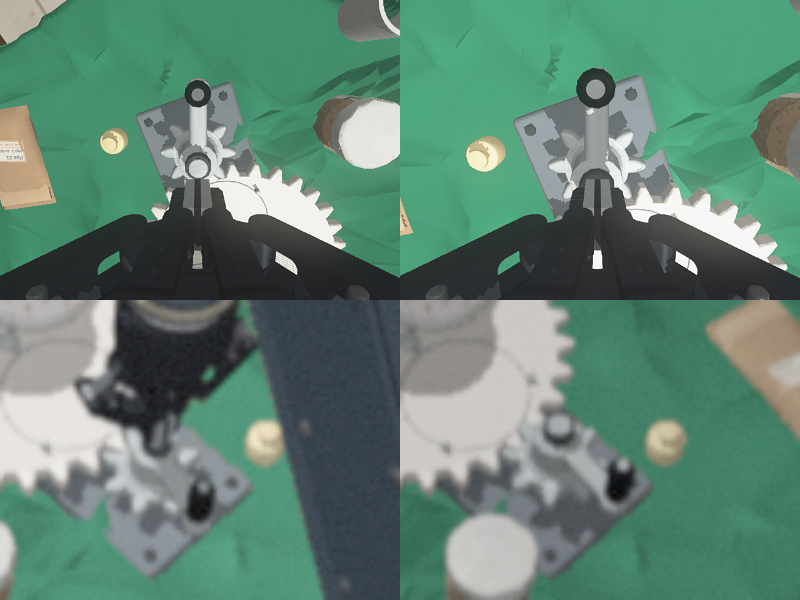

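>>> arm_command(series=[[[2, 0, 0, 0], [2, 0, 0, 0], [0, 0, 0, 0]]])

```text
t: 14.95
tcp_pos: [0.4931, -0.0812, 0.0818]
tool_rot: [-0.356, 0.611, 0.355, 0.612]
force: [-8.1, 1.8, 41.0]
finger_gap: -0.0
```

>>> arm_command(series=[[[-4, 0, 0, 0], [-20, 0, 0, 0], [-25, 0, 0, 0], [-10, 0, 0, 0], [0, 31, 0, 0], [0, 31, 0, 0], [0, 0, 0, 0], [0, 0, 0, 0]]])

```text
t: 15.75
tcp_pos: [0.4389, -0.0502, 0.136]
tool_rot: [-0.355, 0.611, 0.356, 0.611]
force: [-0.4, 0.1, 0.5]
finger_gap: 0.002
```

```bash
python3 go.py .4366 -.0499 .080
```

```text
t 15.75 tcp [ 0.4389 -0.0502  0.136 ] yaw 60.355762397812036 xdir [-0.0003  0.0001 -1.    ] shift mm [56.0343  2.1876 -0.8719] F [-0.3739  0.0753  0.4986]
```

>>> arm_command(series=[[[0, 1, -0.7, 0], [0, 0, 0, 0], [0, 0, 0, 0], [10, 0, 0, 0], [25, 0, 0, 0], [15, 0, 0, 0], [5, 0, 0, 0], [0, 0, 0, 0]]], jaw=50)

```text
t: 16.55
tcp_pos: [0.4376, -0.0505, 0.0803]
tool_rot: [-0.355, 0.612, 0.356, 0.611]
force: [1.0, 0.3, 0.3]
finger_gap: 0.501
```

>>> arm_command(series=[[[0, 0, 0, 0], [0, 0, 0, 0], [0, 0, 0, 0], [0, 0, 0, 0]]], jaw=0, force=30)

```text
t: 16.95
tcp_pos: [0.4385, -0.0508, 0.0819]
tool_rot: [-0.356, 0.611, 0.355, 0.612]
force: [-0.6, -0.9, 2.0]
finger_gap: 0.195
```

```bash
cat > arc.py <<'E'
from h import *
import sys
T=tool();c=np.array([.4908,-.080]);v=T[:2,3]-c;a=np.degrees(np.arctan2(v[1],v[0]));print(status.sense()['t'],T[:3,3],'ang',a,'r',np.hypot(*v),'F',status.sense()['force'],status.sense()['finger_gap'])
end,n=float(sys.argv[1]),int(sys.argv[2])
aa=np.radians(np.linspace(a,end,n+1));P=c+.0605*np.c_[np.cos(aa),np.sin(aa)];P[0]=T[:2,3]
d=np.diff(np.c_[P,np.full(n+1,T[2,3])],axis=0);print(np.round(d@T[:3,:3]*1000,1).tolist())
E
python3 arc.py -78 20
```

```text
16.95 [ 0.4385 -0.0508  0.0819] ang 150.78004735292018 r 0.059879110854689555 F [-0.5818 -0.8742  2.0483] 0.19454300870744765
[[0.0, -0.5, 12.0], [0.0, -3.5, 11.5], [0.0, -5.7, 10.6], [0.0, -7.7, 9.3], [0.0, -9.4, 7.6], [0.0, -10.7, 5.6], [0.0, -11.6, 3.3], [0.0, -12.0, 1.0], [0.0, -12.0, -1.4], [0.0, -11.5, -3.8], [0.0, -10.5, -6.0], [0.0, -9.1, -7.9], [0.0, -7.3, -9.6], [0.0, -5.3, -10.8], [0.0, -3.0, -11.7], [-0.0, -0.7, -12.0], [-0.0, 1.7, -11.9], [-0.0, 4.1, -11.4], [-0.0, 6.2, -10.3], [-0.0, 8.2, -8.9]]
```

```bash
python3 arc.py -78 40
```

```text
16.95 [ 0.4385 -0.0508  0.0819] ang 150.78004735292018 r 0.059879110854689555 F [-0.5818 -0.8742  2.0483] 0.19454300870744765
[[0.0, 0.4, 6.0], [0.0, -0.9, 6.0], [0.0, -1.4, 5.9], [0.0, -2.0, 5.7], [0.0, -2.6, 5.5], [0.0, -3.1, 5.2], [0.0, -3.6, 4.8], [0.0, -4.1, 4.5], [0.0, -4.5, 4.0], [0.0, -4.9, 3.6], [0.0, -5.2, 3.1], [0.0, -5.5, 2.5], [0.0, -5.7, 2.0], [0.0, -5.9, 1.4], [0.0, -6.0, 0.8], [0.0, -6.0, 0.2], [0.0, -6.0, -0.4], [0.0, -6.0, -1.0], [0.0, -5.8, -1.6], [0.0, -5.6, -2.2], [0.0, -5.4, -2.7], [0.0, -5.1, -3.2], [0.0, -4.7, -3.7], [0.0, -4.3, -4.2], [0.0, -3.9, -4.6], [0.0, -3.4, -5.0], [0.0, -2.9, -5.3], [0.0, -2.4, -5.6], [0.0, -1.8, -5.8], [0.0, -1.2, -5.9], [-0.0, -0.6, -6.0], [-0.0, -0.0, -6.0], [-0.0, 0.6, -6.0], [-0.0, 1.2, -5.9], [-0.0, 1.8, -5.8], [-0.0, 2.3, -5.6], [-0.0, 2.9, -5.3], [-0.0, 3.4, -5.0], [-0.0, 3.9, -4.6], [-0.0, 4.3, -4.2]]
```

>>> arm_command(series=[[[0, 0.4, 6, 0], [0, -0.9, 6, 0], [0, -1.4, 5.9, 0], [0, -2, 5.7, 0], [0, -2.6, 5.5, 0], [0, -3.1, 5.2, 0], [0, -3.6, 4.8, 0], [0, -4.1, 4.5, 0]]])

```text
t: 17.75
tcp_pos: [0.4761, -0.0218, 0.0817]
tool_rot: [-0.357, 0.611, 0.355, 0.611]
force: [0.9, -6.7, 5.6]
finger_gap: 0.197
```

```bash
python3 arc.py -78 32 | head -1
```

```text
17.75 [ 0.4761 -0.0218  0.0817] ang 104.17262163401695 r 0.06002875053119409 F [ 0.9073 -6.667   5.5827] 0.19748772926915106
```

>>> arm_command(series=[[[0, -4.5, 4, 0], [0, -4.9, 3.6, 0], [0, -5.2, 3.1, 0], [0, -5.5, 2.5, 0], [0, -5.7, 2, 0], [0, -5.9, 1.4, 0], [0, -6, 0.8, 0], [0, -6, 0.2, 0]]])

```text
t: 18.55
tcp_pos: [0.5202, -0.0277, 0.0817]
tool_rot: [-0.355, 0.612, 0.356, 0.61]
force: [-2.6, -4.0, 9.3]
finger_gap: 0.196
```

```bash
python3 arc.py -78 24; python3 - <<'E'
from h import *
shot('side','s6');shot('wrist','w6')
E
```

```text
18.55 [ 0.5202 -0.0277  0.0817] ang 60.632998904566016 r 0.06001540655790538 F [-2.5685 -4.0222  9.3042] 0.19592438796134923
[[-0.0, -6.1, 0.2], [-0.0, -6.0, -0.9], [-0.0, -5.9, -1.5], [-0.0, -5.7, -2.1], [-0.0, -5.5, -2.6], [-0.0, -5.2, -3.2], [-0.0, -4.8, -3.7], [-0.0, -4.5, -4.2], [-0.0, -4.0, -4.6], [0.0, -3.5, -5.0], [0.0, -3.0, -5.3], [0.0, -2.5, -5.6], [0.0, -1.9, -5.8], [0.0, -1.3, -6.0], [0.0, -0.7, -6.1], [0.0, -0.1, -6.1], [0.0, 0.5, -6.1], [0.0, 1.1, -6.0], [0.0, 1.7, -5.8], [0.0, 2.3, -5.6], [0.0, 2.9, -5.4], [0.0, 3.4, -5.1], [0.0, 3.9, -4.7], [0.0, 4.3, -4.3]]
```

>>> arm_command(series=[[[0, -6.1, -0.2, 0], [0, -6, -0.9, 0], [0, -5.9, -1.5, 0], [0, -5.7, -2.1, 0], [0, -5.5, -2.6, 0], [0, -5.2, -3.2, 0], [0, -4.8, -3.7, 0], [0, -4.5, -4.2, 0]]])

```text
t: 19.45
tcp_pos: [0.5488, -0.0642, 0.0817]
tool_rot: [-0.354, 0.612, 0.357, 0.61]
force: [-2.6, -0.6, 8.6]
finger_gap: 0.195
```

>>> arm_command(series=[[[0, -4, -4.6, 0], [0, -3.5, -5, 0], [0, -3, -5.3, 0], [0, -2.5, -5.6, 0], [0, -1.9, -5.8, 0], [0, -1.3, -6, 0], [0, -0.7, -6.1, 0], [0, -0.1, -6.1, 0]]])

```text
t: 20.25
tcp_pos: [0.5425, -0.1111, 0.0817]
tool_rot: [-0.354, 0.612, 0.356, 0.611]
force: [-1.2, 0.9, 7.4]
finger_gap: 0.196
```

```bash
python3 arc.py -78 8
```

```text
20.25 [ 0.5425 -0.1111  0.0817] ang -31.060927883153322 r 0.06030253862268036 F [-1.2425  0.9309  7.3659] 0.19572932077371455
[[-0.0, 0.3, -6.2], [-0.0, 1.1, -6.1], [-0.0, 1.7, -6.0], [0.0, 2.3, -5.7], [0.0, 2.9, -5.5], [0.0, 3.4, -5.2], [0.0, 3.9, -4.8], [0.0, 4.4, -4.3]]
```

>>> arm_command(series=[[[0, 0.3, -6.2, 0], [0, 1.1, -6.1, 0], [0, 1.7, -6, 0], [0, 2.3, -5.7, 0], [0, 2.9, -5.5, 0], [0, 3.4, -5.2, 0], [0, 3.9, -4.8, 0], [0, 4.4, -4.3, 0], [0, 0, 0, 0], [0, 0, 0, 0]]])

```text
t: 21.25
tcp_pos: [0.5033, -0.1392, 0.0817]
tool_rot: [-0.354, 0.612, 0.356, 0.611]
force: [-0.9, 0.7, 8.1]
finger_gap: 0.196
```

```bash
python3 arc.py -78 2; python3 - <<'E'
from h import *
t,_=shot('top','t7');s,_=shot('side','s7')
f=lambda a:cv2.resize(a,(400,400),interpolation=2)
cv2.imwrite('pics/c7.png',np.hstack([f(t[150:300,310:460]),f(s[120:270,250:400])]))
E
```

```text
21.25 [ 0.5033 -0.1392  0.0817] ang -78.09744706485549 r 0.060497461192162975 F [-0.8914  0.662   8.0705] 0.19565198888956636
[[-0.0, -0.0, 0.0], [-0.0, -0.0, 0.0]]
```

View pics/c7.png

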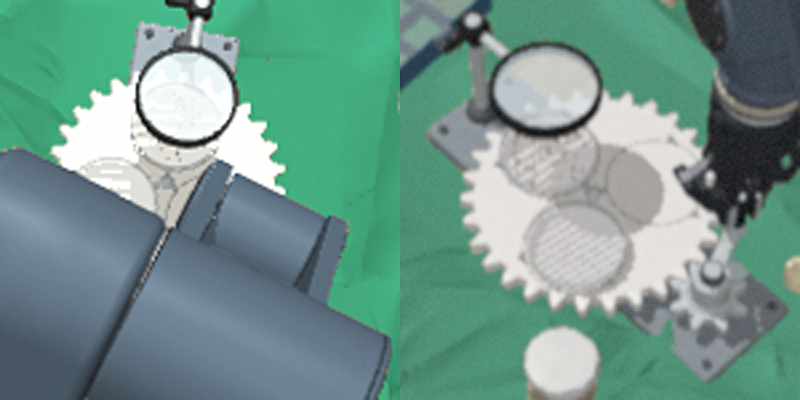

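>>> arm_command(series=[[[0, 0, 0, 0], [0, 0, 0, 0], [0, 0, 0, 0], [-5, 0, 0, 0], [-15, 0, 0, 0], [-30, 0, 0, 0], [-45, 0, 0, 0], [-50, 0, 0, 0], [-50, 0, 0, 0]]], jaw=50)

```text
t: 22.25
tcp_pos: [0.5032, -0.1401, 0.2781]
tool_rot: [-0.355, 0.612, 0.356, 0.611]
force: [1.2, -1.1, -0.2]
finger_gap: 0.501
```

>>> arm_command(series=[[[-40, 30, 0, 0], [-40, 30, 0, 0], [0, 30, 0, 0], [0, 0, 0, 0], [0, 0, 0, 0], [0, 0, 0, 0]]])

```text
t: 22.85
tcp_pos: [0.4261, -0.0962, 0.356]
tool_rot: [-0.355, 0.611, 0.355, 0.611]
force: [0.5, 0.2, -0.2]
finger_gap: 0.5
```

```bash
python3 go.py .5 -.1 .3; python3 - <<'E'
from h import *
shot('wrist','w8')
E
```

```text
t 22.85 tcp [ 0.4261 -0.0962  0.356 ] yaw 60.32196715673283 xdir [-0.0003  0.0002 -1.    ] shift mm [ 55.992  -66.0959  33.2797] F [ 0.4949  0.2498 -0.1933]
```

View pics/w8.png

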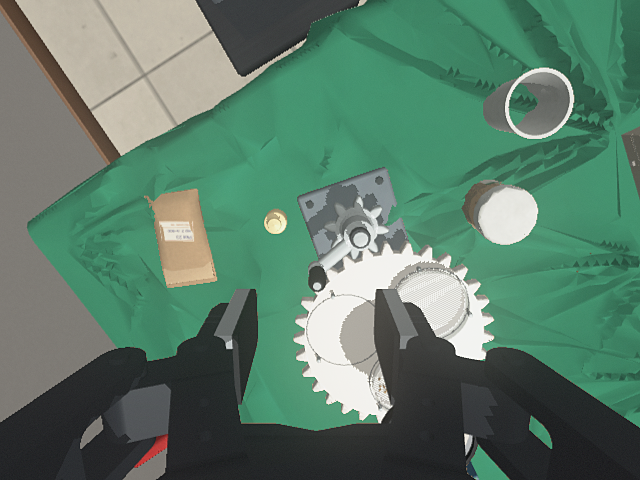

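```bash
python3 - <<'E'
from meas import *
im=cv2.imread('pics/w8.png');T=np.load('pics/w8.npy')
for z in(.083,.099):print('cap',z,cast('wrist',[360,237],z,T)[0])
for z in(.1105,.1265):
    h=cast('wrist',[317.5,284.5],z,T)[0];v=h[:2]-[.4908,-.08];print('handle',z,h,np.degrees(np.arctan2(v[1],v[0])),np.hypot(*v))
print('jar',cast('wrist',[507,212],.078,T)[0],'empty dish rim',cast('wrist',[430,302],.055,T)[0])
e=cast('wrist',[430,302],.055,T)[0][:2]-[.6343,-.1068];print(np.degrees(np.arctan2(e[1],e[0]))+10.45,np.hypot(*e),'deg (want 120), r')
print('weight',cast('wrist',[276,220],.03,T)[0],'packet n/a beaker',cast('wrist',[540,103],.078,T)[0])
for thr in(160,180):
    print(fitcar('wrist',im,T,np.array([.6343,-.1068]),[(-125,75),(-180,-150),(150,180)],thr=thr))
# seeded dish from side view: seed pixels? hub/station geometry by tooth phase
E
```

```text
cap 0.083 [ 0.4884 -0.0798  0.083 ]
cap 0.099 [ 0.4838 -0.0791  0.099 ]
handle 0.1105 [ 0.5026 -0.1382  0.1105] -78.52894560172305 0.059405420487281764
handle 0.1265 [ 0.497  -0.1351  0.1265] -83.54113691398639 0.05548062161099257
jar [0.541  0.0632 0.078 ] empty dish rim [ 0.6044 -0.0476  0.055 ]
127.27892345303864 0.06632838717099204 deg (want 120), r
weight [ 0.4384 -0.156   0.03  ] packet n/a beaker [0.4579 0.1322 0.078 ]
(array([ 0.6341, -0.1069]), np.float64(0.9595390042744112), array([ 0.1144, -0.    ,  0.    ,  0.006 ,  0.0033]), np.float64(0.0013894504364081858))
(array([ 0.6348, -0.1073]), np.float64(0.9508693879262109), array([ 0.1141,  0.    , -0.    ,  0.0061,  0.0033]), np.float64(0.0021458613888875474))
```

>>> arm_command(series=[[[0, -30, 0, 0], [0, -40, 0, 0], [0, -40, 0, 0], [0, -40, 0, 0], [0, -20, 0, 0], [0, 0, 0, 0], [0, 0, 0, 0], [0, 0, 0, 0]]])

```text
t: 23.7
tcp_pos: [0.5726, -0.1795, 0.3557]
tool_rot: [-0.355, 0.612, 0.356, 0.611]
force: [0.4, 0.1, 0.6]
finger_gap: 0.5
```

```bash
python3 - <<'E'
from meas import *
im,T=shot('wrist','w9')
C=np.array([.6343,-.1068])
rec=carousel('wrist',im,T,C,None)
# mark predicted station centres (z=.04 plane) for stand yaw -10.45, carousel +60
for k,col in((0,(0,0,255)),(120,(255,0,0)),(240,(0,255,0))):
    a=np.radians(-10.45+k);p=(300+.06*np.array([np.cos(a),np.sin(a)])*2000).astype(int);cv2.circle(rec,tuple(map(int,p)),3,col,-1);cv2.circle(rec,tuple(map(int,p)),90,col,1)
cv2.imwrite('pics/rec9.png',rec)
print(fitcar('wrist',im,T,C,[(-180,-140),(140,180),(-70,45)],thr=160))
E
```

```text
(array([ 0.6343, -0.1069]), np.float64(0.9763065076004092), array([ 0.114 , -0.    ,  0.    ,  0.006 ,  0.0034]), np.float64(0.0013596362977238618))
```

View pics/rec9.png

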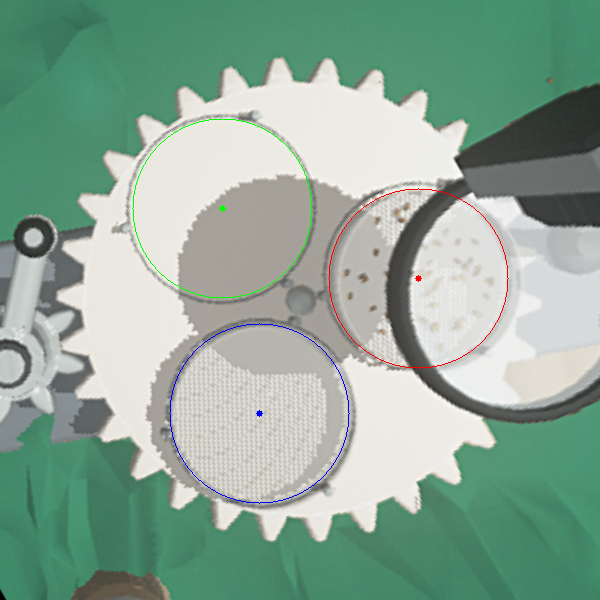

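```bash
python3 -c "
from station import ticket,status
print(status.sense()['t'],status.sense()['qd'].max());print(ticket.sign_off())"
```

```text
23.75 0.001107637647566307
the job is handed in; nothing more can be done
None
```

I finished the job and handed it in at t = 23.75 s of the 64 s allowed; sign-off gives no verdict. I moved the jar clear, turned the crank about 13.7° to line up the teeth, and pressed the cap down. I then cranked clockwise by about 229° and let go.

- **Pinion:** the cap stopped firmly at 82 mm under about 41 N. After release its image fits the home height of 83 mm to about 2 mm; at the raised height it would be 7 mm off.
- **Carousel:** tooth phase is about 0.6° short of ideal, roughly 0.6 mm at the dish. The predicted station circles lie on the seeded dish under the lens and on the empty dish to within 1–2 mm.
- **Jar:** it stands upright about 150 mm from the crank axis, against the required 105 mm.
- **Robot:** the arm is clear and at rest, touching nothing.
- **Readings that disagreed:**
  - A hand-picked pixel for the empty dish put it at 127° instead of 120°; the overlay showed it at the right place.
  - The brass weight read about 8 mm away from its position in an earlier wrist view. The two overhead readings had already differed by about 9 mm, and I never went near it, so I put this down to picking by eye.
- **Not re-measured:** I did not measure the packet or the scoop again at the end. The beaker read within 2 mm of where it started.

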